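# Line up a glaze blend on the test-tile rack

### The arm

A 7-joint arm with a two-finger parallel gripper is mounted at the origin on the work surface. World frame = base frame: x ahead of the robot, y to its left, z up, the work surface at z = 0. Lengths are in m, angles in rad, forces in N, time in s.
With the tool pointing down it reaches from about 0.4 to 0.875 m from the base axis. Payload 19.3 kg.
Tool frame: the origin (TCP) lies between the finger pads; the fingertips stand 25 mm ahead of it and the grasp point (between the pads) lies 6 mm ahead of it (r.tcp_to_tips is the distance from the TCP to the fingertips, in m); z points along the fingers, y is the line along which they close (so a half turn about z gives the same grasp; the last joint's range is limited). The gripper opens to 85 mm and grips with 20 to 120 N. Pads are 22 mm wide; open, the fingers measure 114 mm over their backs; the gripper's body (76 mm by 85 mm) begins 54 mm behind the grasp point. The pads swing forward as they close: fully open they stand 13 mm farther back than shut.
Start: joints at [1.268, 0.521, -0.036, 1.599, 0.021, 1.021, -0.113], TCP at [0.144, -0.608, 0.256] pointing down, gripper open.
Joint ranges: [-2.91, 2.91], [-0.3, 2.13], [-1.5, 1.42], [0.17, 2.43], [-1.26, 4.41], [0.16, 1.93], [-2.52, 2.52]. Speed limits (rad/s): [1.89, 1.89, 2.39, 2.39, 3.01, 3.01, 3.01].

### API

Orientations are given as a unit quaternion [w, x, y, z].
In Python, from cell import r, cams gives the robot as it stands.
- The arm moves only by the tool step_arm, never from a script. Its argument "plan" is text: rows parted by semicolons, each of 7 numbers parted by spaces: the shift along the tool's x, y, z in cm, then the turn, a rotation vector about the tool's x, y, z in degrees, then the opening, from 0 (shut) to 1 (fully open). A call has 1 to 12 rows; each row is the pose to reach, as a shift and turn from the pose commanded when the call began, along the tool's axes at that moment; what a row does not reach only later rows make up. A row lasts 1/10 s, in which the tool goes at most 50 mm and 8.59 degrees, less where a joint would pass 70% of its speed; a pose out of reach is approached as far as the arm can. A call with a gripper value outside its range is refused whole. The fingers move at their own pace and stop on an object; "squeeze" is the grip in N (left out, the last holds). Time passes only in rows, so rows that repeat a pose let the fingers close. It gives the time, the measured TCP pose, the force, the opening and the grip force at its end, in the units of the state.
- r.state(): the state, without advancing time (a new reading comes with each control period).
- cams.camera(name): name is "side" or "top" or "wrist"; returns (picture, depth): 480x640x3 uint8, red, green, blue; 480x640 float32, m along the optical axis (not along the pixel's ray), 0 where there is no reading.
- cams.calibration(name): a dict with "fx", "fy", "cx", "cy" (pixels), "R" (3x3) and "t" (3): a world point X has camera coordinates R X + t. Camera axes: x right, y down, z forward; pixel columns grow to the right and rows downward; lengths in m; the calibration is good to about 2 mm. A picture is of the moment at which its call begins: read the wrist's pose just before it. calibration takes no time and is no camera call; for the wrist camera it gives the pose at the moment of the call.
- r.hand_in(): hands the job in; it is judged then, once.
The state is a dict: "time": time; "joint_positions": joint angles; "dq": joint speeds; "tau": joint torques, N m; "tcp_pos": TCP position; "tool_rot": TCP orientation; "contact_force": force on the tool from outside, world axes, zero at the start; "torque": the same for the moment, N m; "opening": finger opening in m; "finger_force": force on a finger pad.
Only numpy, scipy, OpenCV 4.12 (cv2) and the standard library are available. Lean on these libraries where they do the work, as an engineer would, in place of code of your own. Each camera call takes 0.05 s, during which the arm holds its last target. There are 200 camera calls.

### The job

The four blue test tiles are just out of the kiln: stand them upright on the rack's four free marks, one centred and squared up on each, so that the whole row darkens step by step from the white tile at one end to the navy tile at the other. Set the tiles down without dropping them or knocking any over, and leave the small pink jar standing where it is.

Things in the scene. Friction and masses are not known exactly. Their poses are not given: they have to be found in the camera images.
- pale_tile: Pale blue (palest of the four) glazed test tile, loose, about 90 g, an inverted T (all alike): foot 40 (x) x 45 (y) mm, 8 thick; on its middle an upright plate 9 mm thick (x), 45 wide (y), top 75 mm above the underside. Origin: centre of the underside, z up; x and -x look alike. Starts upright on the table, x within 0.5 rad of straight ahead. Pinch the plate from above.
- light_tile: Light blue (second palest of the four) glazed test tile, loose, about 90 g, an inverted T (all alike): foot 40 (x) x 45 (y) mm, 8 thick; on its middle an upright plate 9 mm thick (x), 45 wide (y), top 75 mm above the underside. Origin: centre of the underside, z up; x and -x look alike. Starts upright on the table, x within 0.5 rad of straight ahead. Pinch the plate from above.
- mid_tile: Medium blue (third palest of the four) glazed test tile, loose, about 90 g, an inverted T (all alike): foot 40 (x) x 45 (y) mm, 8 thick; on its middle an upright plate 9 mm thick (x), 45 wide (y), top 75 mm above the underside. Origin: centre of the underside, z up; x and -x look alike. Starts upright on the table, x within 0.5 rad of straight ahead. Pinch the plate from above.
- deep_tile: Deep blue (darkest of the four) glazed test tile, loose, about 90 g, an inverted T (all alike): foot 40 (x) x 45 (y) mm, 8 thick; on its middle an upright plate 9 mm thick (x), 45 wide (y), top 75 mm above the underside. Origin: centre of the underside, z up; x and -x look alike. Starts upright on the table, x within 0.5 rad of straight ahead. Pinch the plate from above.
- white_tile: White tile of the same shape and size as the blue ones, glued to the rack on the outermost mark at one end, 62 mm beyond mark_a or mark_d; its top is 87 mm above the table. A blackish navy tile, alike, is glued on the outermost mark at the other end. Origin: centre of the underside; axes as the marks'.
- mark_a: First free mark on the rack: cream 48 (x) x 53 (y) mm rectangle, dark outline, 12 mm above the table. Origin: its centre, where a tile's underside rests; x across the rack, as the tile's x should be (either way round), y along it. Marks run a, b, c, d towards its -y, 62 mm apart. Rack: fixed plywood board 404 x 82 mm, 8 mm high battens round a channel 64 mm wide.
- mark_b: Second free mark on the rack: cream 48 (x) x 53 (y) mm rectangle, dark outline, 12 mm above the table. Origin: its centre, where a tile's underside rests; x across the rack, as the tile's x should be (either way round), y along it. Marks run a, b, c, d towards its -y, 62 mm apart.
- mark_c: Third free mark on the rack: cream 48 (x) x 53 (y) mm rectangle, dark outline, 12 mm above the table. Origin: its centre, where a tile's underside rests; x across the rack, as the tile's x should be (either way round), y along it. Marks run a, b, c, d towards its -y, 62 mm apart.
- mark_d: Fourth free mark on the rack: cream 48 (x) x 53 (y) mm rectangle, dark outline, 12 mm above the table. Origin: its centre, where a tile's underside rests; x across the rack, as the tile's x should be (either way round), y along it. Marks run a, b, c, d towards its -y, 62 mm apart.
- pink_jar: Bystander: small pink glaze jar with a white cap, loose, 44 mm across, 55 mm tall, standing among the loose tiles. Origin: centre of its underside. Clear of the work stand a yellow jar (66 mm across, 105 mm tall, right, y about -0.45) and a black bowl (110 mm across, 50 mm tall, left, y about 0.45).
There are look-alikes about, which are no part of the job. What is shaped like the pale_tile but green or red is not meant.

How it is judged:
By the outcome, as a careful person would: the job done as asked, in the order asked, and still so for the second after the job is handed in, with the robot touching nothing.
It also fails if it takes over 93 s, if anything falls off the work surface, if the arm or the gripper's body presses on something with over 40 N, if the wrist force passes 120 N, or if a joint passes its speed limit or range.

## Working session

There is one attempt and no reset: what is moved stays moved. The work goes in short steps, Python scripts to look and compute and a tool call to move; the robot and the scene stay as the last step left them, time stands still between calls to the robot, and variables do not carry over. Pictures are saved under pics/ and viewed, at most 14 in all, crops included, and the job is handed in when it is done.

Besides the shell and the picture viewer there is one more tool, called after "Request:" as name(argument=value, ...) on one line, values as JSON. step_arm: Moves the arm, as the interface text tells. Its arguments: {"type":"object","properties":{"plan":{"type":"string"},"squeeze":{"type":"number"}},"required":["plan"]}

```bash
mkdir -p pics; ls
python3 - <<'E'
from cell import r,cams
import cv2,numpy as np
s=r.state();print({k:np.round(v,3) for k,v in s.items()})
for n in("top","side"):
    p,d=cams.camera(n);cv2.imwrite(f"pics/{n}0.png",p[...,::-1]);np.savez(f"{n}0.npz",p=p,d=d)
    print(n,{k:np.round(v,3).tolist() for k,v in cams.calibration(n).items()})
E
```

```text
pics
{'time': np.float64(0.0), 'joint_positions': array([ 1.268,  0.522, -0.036,  1.6  ,  0.021,  1.021, -0.113]), 'dq': array([ 0.001,  0.001,  0.   ,  0.001, -0.002, -0.002,  0.   ]), 'tau': array([-1.0000e-03, -9.2711e+01,  1.9800e+00, -3.6993e+01,  1.8000e-02,
        8.0000e-03,  0.0000e+00]), 'tcp_pos': array([ 0.144, -0.608,  0.256]), 'tool_rot': array([-0.001,  0.993,  0.116, -0.   ]), 'contact_force': array([-1.532,  0.019,  0.383]), 'torque': array([0.033, 0.001, 0.029]), 'finger_force': np.float64(0.0), 'opening': np.float64(0.085)}
top {'fx': 591.543, 'fy': 591.543, 'cx': 322.822, 'cy': 237.277, 'R': [[0.029, -1.0, 0.009], [-0.99, -0.03, -0.141], [0.141, -0.005, -0.99]], 't': [-0.028, 0.541, 1.148]}
side {'fx': 540.386, 'fy': 540.386, 'cx': 324.131, 'cy': 241.791, 'R': [[0.998, -0.069, -0.008], [-0.049, -0.613, -0.789], [0.05, 0.787, -0.614]], 't': [-0.543, 0.04, 0.834]}
```

View pics/top0.png

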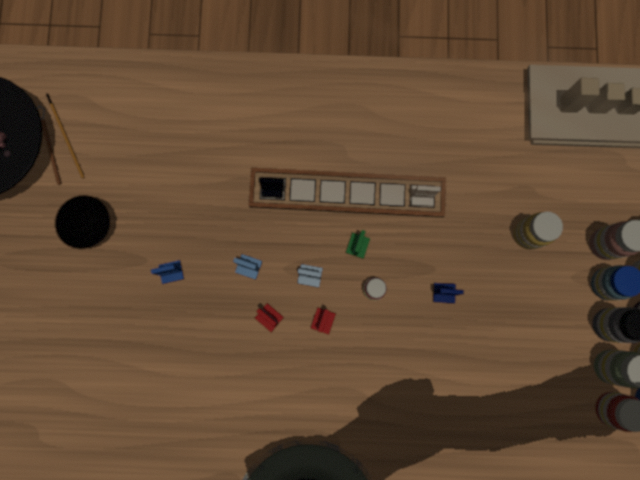

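View pics/side0.png

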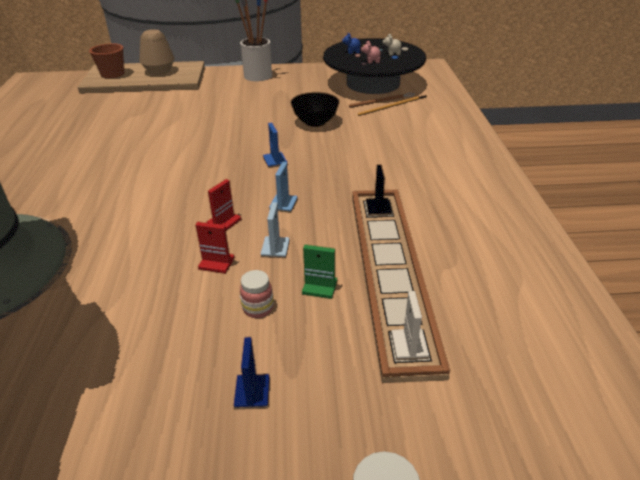

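The top view (world +x up, +y left) shows these pixels:
- **Wanted tiles:** mid (170,272), light (247,266), pale (310,275), deep (446,293).
- **Look-alikes:** green (358,244), reds (268,317) and (323,320), plus the fixed navy (272,188) and white (425,192) tiles.
- **Jar:** pink (375,288).

From the white end on the right, the order is pale, light, mid, deep.

```bash
cat > h.py <<'E'
import cv2,numpy as np
from cell import r,cams
def world(d,c):
    v,u=np.mgrid[0:480,0:640]
    P=np.stack([(u-c["cx"])/c["fx"]*d,(v-c["cy"])/c["fy"]*d,d],-1)
    return (P-np.asarray(c["t"]))@np.asarray(c["R"])
def ray(uv,c,z):
    uv=np.atleast_2d(uv).astype(float);R=np.asarray(c["R"]);t=np.asarray(c["t"])
    D=np.c_[(uv[:,0]-c["cx"])/c["fx"],(uv[:,1]-c["cy"])/c["fy"],np.ones(len(uv))]@R
    o=-R.T@t
    return o+D*((z-o[2])/D[:,2])[:,None]
def rect(P):
    "centre, long-axis angle from world y, sizes in mm"
    (cx,cy),(w,h),a=cv2.minAreaRect((P[:,:2]*1000).astype(np.float32))
    b=cv2.boxPoints(((cx,cy),(w,h),a));e=max([b[1]-b[0],b[2]-b[1]],key=np.linalg.norm)
    if e[1]<0:e=-e
    return np.round([cx,cy,np.degrees(np.arctan2(-e[0],e[1])),max(w,h),min(w,h)],1)
E
python3 - <<'E'
from h import *
f=np.load("top0.npz");p,d=f["p"],f["d"];c=cams.calibration("top");W=world(d,c)
hsv=cv2.cvtColor(p,cv2.COLOR_RGB2HSV)
for n,(u,v) in dict(mid=(170,272),light=(247,266),pale=(310,275),deep=(446,293),green=(358,244),jar=(375,288),white=(425,192),navy=(272,188)).items():
    s=np.s_[v-20:v+20,u-22:u+22];w=W[s].reshape(-1,3);h=hsv[s].reshape(-1,3)
    z=w[:,2];zm=np.percentile(z,99)
    t=w[z>zm-.008]; 
    m=(h[:,0]>95)&(h[:,0]<130)&(h[:,1]>50)
    foot=w[(z>.004)&(z<.012)&m]
    print(n,"ztop",round(zm,4),len(t),rect(t),t.mean(0).round(4),"foot",len(foot),rect(foot) if len(foot)>5 else "", "V",np.median(h[m][:,2]) if m.any() else "")
hb=((hsv[...,1]<60)&(hsv[...,2]>110)).astype(np.uint8);hb[:165]=0;hb[215:]=0;hb[:,:250]=0;hb[:,450:]=0
n,l,st,ce=cv2.connectedComponentsWithStats(hb)
for i in range(1,n):
    if st[i,4]>100:
        P=ray(np.argwhere(l==i)[:,::-1],c,.012);print("mark",ce[i].round(1),st[i,4],rect(P),P.mean(0).round(4),np.median(W[l==i][:,2]).round(4))
cv2.imwrite("pics/c.png",cv2.resize(p[155:345,140:470,::-1],None,fx=2.4,fy=2.4,interpolation=2))
E
```

```text
mid ztop 0.0803 119 [429.  153.3 -14.4 335.3  26.3] [0.455  0.26   0.2104] foot 198 [466.2 295.   14.9  42.8  39. ] V 82.0
light ztop 0.0784 116 [437.8  72.7 -33.5 200.8  18.6] [0.4754 0.1308 0.1349] foot 233 [481.8 138.4 -18.1  42.6  37.5] V 108.0
pale ztop 0.0797 115 [431.3  -2.5 -66.4 106.6  39.4] [0.4586 0.0113 0.1749] foot 0  V 
deep ztop 0.0782 120 [ 413.3 -144.3   12.2  287.1   17.1] [ 0.4329 -0.2365  0.1889] foot 229 [ 439.6 -261.4   -1.    42.1   37.1] V 58.0
green ztop 0.0784 113 [461.8 -52.2  65.9 197.2  13.4] [ 0.5191 -0.0773  0.166 ] foot 0  V 
jar ztop 0.0592 280 [409.9 -72.2  35.4 149.   35.5] [ 0.4406 -0.1152  0.0845] foot 0  V 
white ztop 0.0901 119 [ 518.2 -108.3   48.6  351.    36.6] [ 0.6196 -0.1994  0.1629] foot 0  V 
navy ztop 0.0907 123 [519.2  37.8 -65.2 299.1  42.1] [0.6218 0.0872 0.1791] foot 0  V 7.0
mark [302.4 189.5] 408 [644.1  32.8   1.8  43.6  40.3] [0.6441 0.033  0.012 ] 0.0134
mark [332.4 191. ] 406 [641.9 -29.5   1.4  43.6  40.2] [ 0.6428 -0.0293  0.012 ] 0.0133
mark [362.2 192.5] 405 [641.5 -91.1  -2.5  44.4  39.7] [ 0.6416 -0.0911  0.012 ] 0.0129
mark [391.9 194.1] 402 [ 640.3 -153.     1.8   46.3   38.1] [ 0.6401 -0.1529  0.012 ] 0.0128
mark [422.1 200.8] 142 [ 627.7 -215.4   -1.9   41.9   14.4] [ 0.6279 -0.2157  0.012 ] 0.0199
```

View pics/c.png

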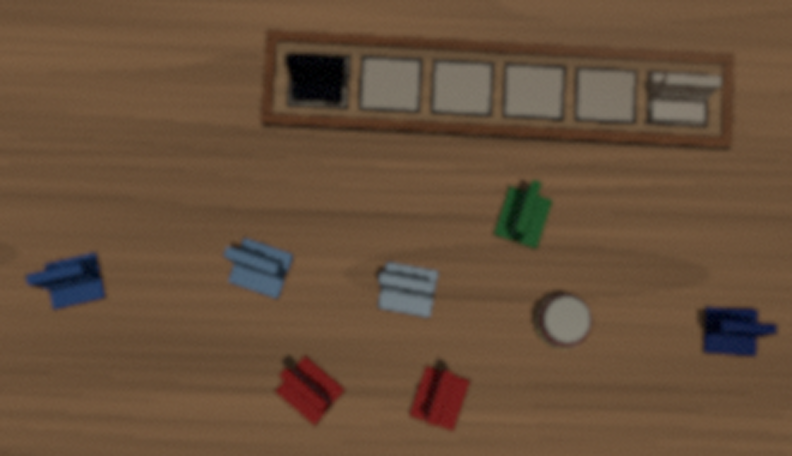

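The crop confirms the four blues: mid (65,280), light (258,267), pale (408,290) and deep (730,330). The rack marks fit a straight 62 mm line. I'll clean up the tile measurement and work out the first move.

```bash
cat >> h.py <<'E'
from scipy.spatial.transform import Rotation as Ro
def go(x,y,z,yaw):
    "shift (cm) and turn (deg) in tool axes to TCP x,y,z (m), tool x at world yaw deg, pointing down"
    s=r.state();R0=Ro.from_quat(s["tool_rot"],scalar_first=True)
    c_,s_=np.cos(np.radians(yaw)),np.sin(np.radians(yaw))
    T=Ro.from_matrix(np.array([[c_,s_,0],[s_,-c_,0],[0,0,-1.]]))
    print("t",round(float(s["time"]),2),"go",(R0.inv().apply(np.array([x,y,z])-s["tcp_pos"])*100).round(2),(R0.inv()*T).as_rotvec(degrees=True).round(2))
def tiles(p,d,c,seeds):
    W=world(d,c)
    for n,(u,v,hw) in seeds.items():
        a,b=max(v-hw,0),max(u-hw,0)
        w=W[a:v+hw,b:u+hw].reshape(-1,3)
        # clip stray depth edges: keep within 45 mm of the median of raised points
        k=w[(w[:,2]>.066)&(w[:,2]<.084)];k=k[np.linalg.norm(k[:,:2]-np.median(k[:,:2],0),axis=1)<.03]
        print(n,"top",len(k),rect(k),k.mean(0).round(4))
E
python3 - <<'E'
from h import *
f=np.load("top0.npz");c=cams.calibration("top");p=f["p"]
tiles(p,f["d"],c,dict(mid=(166,270,20),light=(247,263,20),pale=(310,272,20),deep=(450,291,20)))
h=cv2.cvtColor(p,cv2.COLOR_RGB2HSV);W=world(f["d"],c)
s=np.s_[255:295,290:335];m=(h[s][...,2].astype(int)>95)&(h[s][...,0]>60);w=W[s][m];w=w[(w[:,2]>.003)&(w[:,2]<.013)];print("palefoot",len(w),rect(w))
go(.44,-.261,.26,90)
C=cams.calibration("wrist");s=r.state();R0=Ro.from_quat(s["tool_rot"],scalar_first=True).as_matrix()
R=np.asarray(C["R"]);o=-R.T@np.asarray(C["t"]);print("cam in tool",(R0.T@(o-s["tcp_pos"])).round(3),(R@R0).round(2).tolist(),C["fx"])
E
```

```text
mid top 128 [466.1 295.4  14.9  45.   10.1] [0.4655 0.2946 0.0755]
light top 112 [481.  138.6 -16.8  43.8   8.8] [0.4808 0.1382 0.0758]
pale top 116 [466.7  12.9  -8.6  44.2   9.2] [0.4664 0.0129 0.0755]
deep top 117 [ 439.3 -262.1   -1.8   46.2    8.8] [ 0.4391 -0.2612  0.0747]
palefoot 203 [467.1  12.5  -9.   43.   38.6]
t 0.1 go [ 36.79 -26.93  -0.4 ] [-5.000e-02 -3.000e-02 -7.666e+01]
cam in tool [ 0.067 -0.001 -0.117] [[-0.0, 1.0, -0.0], [-0.96, -0.0, -0.26], [-0.26, -0.0, 0.96]] 400.72826317145183
```

Request:
step_arm(plan="36.8 -26.9 2 0 0 -78 1;36.8 -26.9 4 0 0 -78 1;36.8 -26.9 4 0 0 -78 1;36.8 -26.9 4 0 0 -78 1;36.8 -26.9 4 0 0 -78 1;36.8 -26.9 4 0 0 -78 1;36.8 -26.9 4 0 0 -78 1;36.8 -26.9 4 0 0 -78 1;36.8 -26.9 4 0 0 -78 1;36.8 -26.9 4 0 0 -78 1;36.8 -26.9 4 0 0 -78 1;36.8 -26.9 4 0 0 -78 1", squeeze=25)

```text
time: 1.3
tcp_pos: [0.4394, -0.2624, 0.2161]
tool_rot: [-0.0, 0.7, 0.715, -0.0]
contact_force: [-0.0, -1.0, 0.7]
opening: 0.0852
finger_force: 0.0
```

Run:
```python
from h import *
s=r.state();print(s["joint_positions"].round(2),s["tcp_pos"].round(4),s["time"])
go(.439,-.2615,.054,88.5)
c=cams.calibration("wrist");p,d=cams.camera("wrist");cv2.imwrite("pics/w1.png",p[...,::-1])
W=world(d,c);h=cv2.cvtColor(p,cv2.COLOR_RGB2HSV)
m=(h[...,0]>95)&(h[...,0]<130)&(h[...,1]>80)
for lo,hi in((.066,.084),(.004,.012)):
    k=W[m&(W[...,2]>lo)&(W[...,2]<hi)];
    k=k[np.linalg.norm(k[:,:2]-[.439,-.2615],axis=1)<.035]
    print(len(k),rect(k) if len(k)>5 else "",k.mean(0).round(4))
```

```text
[ 0.78  0.43 -0.46  1.92  0.25  0.85  0.21] [ 0.4394 -0.2624  0.2161] 1.3
t 1.3 go [ 0.1  -0.03 16.21] [-0.05  0.01  2.72]
857 [ 440.9 -263.4   -2.2   44.8    9.3] [ 0.4407 -0.2617  0.0746]
1720 [ 440.5 -263.4   -2.    44.6   39.3] [ 0.44   -0.2628  0.0078]
```

Request:
step_arm(plan="-0.05 0.1 4 0 0 3.2 1;-0.05 0.1 8 0 0 3.2 1;-0.05 0.1 12 0 0 3.2 1;-0.05 0.1 14 0 0 3.2 1;-0.05 0.1 15.4 0 0 3.2 1;-0.05 0.1 15.4 0 0 3.2 1;-0.05 0.1 15.4 0 0 3.2 0.5;-0.05 0.1 15.4 0 0 3.2 0;-0.05 0.1 15.4 0 0 3.2 0;-0.05 0.1 15.4 0 0 3.2 0;-0.05 0.1 15.4 0 0 3.2 0;-0.05 0.1 15.4 0 0 3.2 0", squeeze=25)

```text
time: 2.55
tcp_pos: [0.4413, -0.2621, 0.0625]
tool_rot: [0.0, 0.719, 0.696, 0.0]
contact_force: [-1.3, 0.2, 5.6]
opening: 0.0091
finger_force: 31.0
```

Request:
step_arm(plan="0 0 -4 0 0 0 0;0 0 -8 0 0 0 0;2 1.3 -12 0 0 -0.7 0;6 4 -12 0 0 -0.7 0;10 6.5 -12 0 0 -0.7 0;14 9 -12 0 0 -0.7 0;18 11.6 -12 0 0 -0.7 0;22 14.2 -12 0 0 -0.7 0;26 16.7 -12 0 0 -0.7 0;30.15 19.35 -12 0 0 -0.7 0;30.15 19.35 -12 0 0 -0.7 0;30.15 19.35 -12 0 0 -0.7 0")

```text
time: 3.75
tcp_pos: [0.6443, 0.0344, 0.1817]
tool_rot: [-0.0, 0.714, 0.701, -0.0]
contact_force: [-0.3, -0.7, -0.4]
opening: 0.0084
finger_force: 29.8
```

```bash
cat >> h.py <<'E'
def marks(c,p):
    h=cv2.cvtColor(p,cv2.COLOR_RGB2HSV);m=((h[...,1]<70)&(h[...,2]>100)).astype(np.uint8)
    n,l,st,ce=cv2.connectedComponentsWithStats(m)
    for i in range(1,n):
        if st[i,4]>200:
            P=ray(np.argwhere(l==i)[:,::-1],c,.012);q=rect(P)
            if 25<q[3]<70: print("mark px",ce[i].round(0),st[i,4],q)
E
python3 - <<'E'
from h import *
s=r.state();print(s["joint_positions"].round(2),s["tcp_pos"].round(4),s["finger_force"],s["opening"])
go(.644,.033,.12,88.8)
c=cams.calibration("wrist");p,d=cams.camera("wrist");cv2.imwrite("pics/w2.png",p[...,::-1]);np.savez("w2.npz",p=p,d=d)
marks(c,p)
W=world(d,c);h=cv2.cvtColor(p,cv2.COLOR_RGB2HSV)
m=(h[...,0]>95)&(h[...,0]<130)&(h[...,1]>80)
k=W[m&(W[...,2]>.1)&(W[...,2]<.22)];print(len(k),k[:,2].min(),k[:,2].max())
E
```

```text
[ 0.14  0.67 -0.44  1.59  0.33  0.96 -0.43] [0.6443 0.0344 0.1817] 29.849735498428345 0.00838913530510307
t 3.75 go [-0.14 -0.02  6.17] [-0.05 -0.01  0.16]
mark px [289. 127.] 219 [631.5  94.3  -1.1  48.1  16.4]
mark px [316. 215.] 2230 [644.4  41.5  88.9  43.   28.3]
mark px [102. 258.] 1160 [482.   11.1  -8.5  44.5  15.4]
mark px [ 25. 290.] 1008 [418.3 -13.3  -8.7  58.5  11.3]
8323 0.12462274954201726 0.21932270856277764
```

View pics/w2.png

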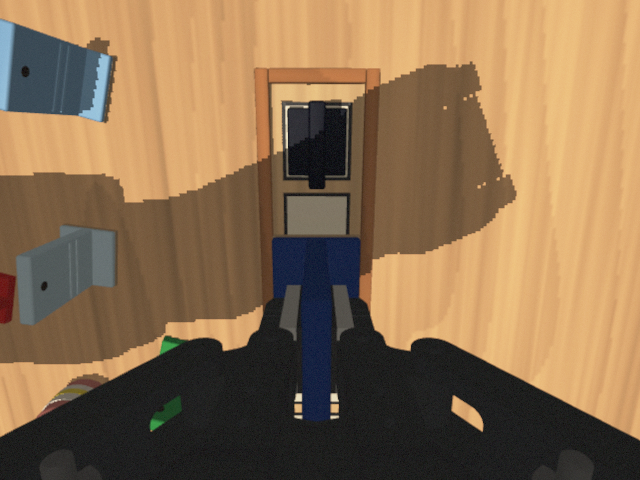

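The wrist view shows the navy tile at (317,140), the target mark at (316,215) just ahead of the held deep tile's foot at (316,265), and x aligned. I'll lower it.

Request:
step_arm(plan="-0.14 0 3.5 0 0 0.2 0;-0.14 0 6.5 0 0 0.2 0;-0.14 0 8.5 0 0 0.2 0;-0.14 0 9.6 0 0 0.2 0;-0.14 0 10.2 0 0 0.2 0;-0.14 0 10.45 0 0 0.2 0;-0.14 0 10.6 0 0 0.2 0;-0.14 0 10.7 0 0 0.2 0;-0.14 0 10.7 0 0 0.2 0")

```text
time: 4.7
tcp_pos: [0.6446, 0.0317, 0.0758]
tool_rot: [0.0, 0.715, 0.699, 0.0]
contact_force: [0.3, 0.9, -0.5]
opening: 0.0086
finger_force: 29.9
```

Request:
step_arm(plan="0 0 0.08 0 0 0 0;0 0 0.15 0 0 0 0;0 0 0.15 0 0 0 0")

```text
time: 5.0
tcp_pos: [0.6446, 0.0317, 0.0746]
tool_rot: [0.0, 0.715, 0.699, 0.0]
contact_force: [-3.2, -0.0, 10.2]
opening: 0.0084
finger_force: 31.5
```

Request:
step_arm(plan="0 0 0 0 0 0 0.3;0 0 0 0 0 0 0.5;0 0 0 0 0 0 0.5;0 0 -1 0 0 0 0.6;0 0 -3 0 0 0 1;0 0 -7 0 0 0 1;0 0 -11 0 0 0 1;-3 0 -14 0 0 0 1;-8 0 -14 0 0 0 1;-11 0 -14 0 0 0 1;-11 0 -14 0 0 0 1;-11 0 -14 0 0 0 1")

```text
time: 6.2
tcp_pos: [0.6417, -0.0786, 0.2144]
tool_rot: [0.0, 0.716, 0.698, 0.0]
contact_force: [0.0, 0.5, -0.0]
opening: 0.0855
finger_force: 0.0
```

Run:
```python
from h import *
s=r.state();print(s["tcp_pos"].round(4))
c=cams.calibration("wrist");p,d=cams.camera("wrist");cv2.imwrite("pics/w3.png",p[...,::-1]);np.savez("w3.npz",p=p,d=d)
marks(c,p)
W=world(d,c);h=cv2.cvtColor(p,cv2.COLOR_RGB2HSV)
m=(h[...,0]>95)&(h[...,0]<130)&(h[...,1]>80)
for lo,hi in((.076,.095),(.014,.025)):
    k=W[m&(W[...,2]>lo)&(W[...,2]<hi)];k=k[np.linalg.norm(k[:,:2]-[.644,.033],axis=1)<.04]
    print(len(k),rect(k) if len(k)>5 else "",k.mean(0).round(4))
t,dt=cams.camera("top");np.savez("top1.npz",p=t,d=dt)
```

```text
[ 0.6417 -0.0786  0.2144]
mark px [290.  60.] 305 [630.1  32.2  -2.6  48.6  16. ]
mark px [27. 93.] 954 [425.2  16.9  -8.8  55.3  11.3]
mark px [109. 108.] 541 [485.6   8.8  -9.1  43.8   7.6]
mark px [316. 150.] 2290 [642.6 -30.3  -1.5  46.8  41.7]
mark px [318. 254.] 690 [ 641.1 -109.6   88.5   42.8   14. ]
mark px [317. 301.] 2675 [ 640.1 -154.3   -1.4   48.6   44. ]
mark px [ 60. 305.] 254 [ 417.1 -152.3  -77.    32.4    9.2]
mark px [332. 367.] 806 [ 652.4 -217.8   -1.2   50.3   16.3]
mark px [302. 368.] 856 [ 625.6 -217.7   -2.4   49.4   17.1]
mark px [317. 408.] 318 [ 637.6 -262.7   -1.2   27.4   11.3]
1344 [645.1  29.7  -1.7  44.4   9.2] [0.6447 0.0298 0.0866]
2527 [644.8  39.8  -1.2  64.5  39.3] [0.6446 0.0298 0.0197]
```

View pics/w3.png

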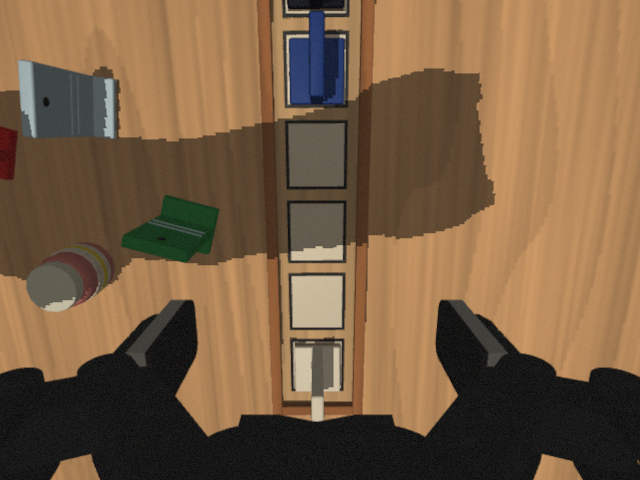

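The deep tile stands on its mark at (317,70), with the foot spanning rows 36 to 103. I'll measure the offset precisely in both views.

```bash
cat >> h.py <<'E'
def blue(p,d,c,x,y,z0=0.):
    "top-of-plate and foot rects of a tile near x,y whose underside is at z0"
    W=world(d,c);b=cv2.cvtColor(p,cv2.COLOR_RGB2HSV)
    for nm,lo,hi in(("plate",.064,.083),("foot",.003,.0125)):
        m=(W[...,2]>z0+lo)&(W[...,2]<z0+hi)&(np.abs(W[...,0]-x)<.03)&(np.abs(W[...,1]-y)<.0305)
        if z0: m&=(b[...,0]>95)&(b[...,0]<130)&(b[...,1]>45)
        m=cv2.morphologyEx(m.astype(np.uint8),cv2.MORPH_OPEN,np.ones((2,2)))>0
        k=W[m]
        if len(k)>8: print(nm,len(k),rect(k),k.mean(0).round(4))
E
python3 - <<'E'
from h import *
f=np.load("w3.npz")
# wrist calibration unchanged since the picture (arm held)
c=cams.calibration("wrist");print("wrist");blue(f["p"],f["d"],c,.644,.031,.012)
g=cv2.cvtColor(f["p"],cv2.COLOR_RGB2GRAY)
for col in(298,335): print(col,g[26:115,col].tolist())
for row in (25,30,36,44,103,107):print(row,ray([317,row],c,.012).round(4),ray([317,row],c,.02).round(4))
c=cams.calibration("top");f=np.load("top1.npz");print("top");blue(f["p"],f["d"],c,.644,.031,.012)
E
```

```text
wrist
plate 1347 [646.1  30.1  -1.6  79.3  10.5] [0.6452 0.0312 0.0846]
foot 2535 [645.2  21.8  -0.8  62.5  39.8] [0.6452 0.0307 0.0222]
298 [139, 140, 143, 142, 100, 54, 56, 54, 134, 184, 196, 150, 76, 60, 61, 61, 64, 63, 61, 61, 63, 62, 64, 63, 61, 62, 65, 62, 65, 65, 63, 63, 62, 66, 61, 61, 61, 63, 62, 65, 63, 64, 63, 66, 66, 65, 65, 62, 63, 61, 67, 66, 65, 64, 66, 65, 68, 63, 65, 66, 68, 69, 64, 68, 67, 66, 71, 68, 66, 66, 68, 66, 67, 67, 66, 72, 62, 43, 49, 56, 61, 74, 125, 145, 145, 144, 145, 144, 146]
335 [150, 152, 152, 110, 58, 30, 33, 28, 69, 93, 98, 73, 46, 32, 28, 30, 28, 32, 34, 32, 26, 30, 29, 32, 37, 36, 33, 29, 31, 31, 33, 33, 27, 28, 31, 33, 25, 29, 31, 32, 25, 30, 28, 34, 30, 33, 27, 38, 35, 34, 35, 32, 43, 45, 41, 47, 43, 43, 51, 45, 48, 45, 42, 44, 44, 42, 43, 44, 47, 55, 61, 61, 65, 65, 64, 67, 58, 41, 32, 24, 26, 45, 72, 78, 80, 77, 80, 78, 76]
25 [[0.6456 0.0636 0.012 ]] [[0.6456 0.0617 0.02  ]]
30 [[0.6456 0.0603 0.012 ]] [[0.6455 0.0586 0.02  ]]
36 [[0.6455 0.0563 0.012 ]] [[0.6454 0.0547 0.02  ]]
44 [[0.6454 0.051  0.012 ]] [[0.6453 0.0495 0.02  ]]
103 [[0.6444 0.0102 0.012 ]] [[0.6444 0.0097 0.02  ]]
107 [[0.6444 0.0073 0.012 ]] [[0.6443 0.0069 0.02  ]]
top
plate 122 [643.1  26.5  22.1  45.2  20.4] [0.6417 0.0288 0.0804]
foot 145 [505.7  22.1 -86.8 264.9  41.3] [0.6281 0.0287 0.0286]
```

Run:
```python
from h import *
f=np.load("w3.npz");c=cams.calibration("wrist");p=f["p"]
g=cv2.cvtColor(p,cv2.COLOR_RGB2GRAY)
g0=g[:,300:310].mean(1)
for a,b in((112,198),(192,268),(266,335)):
    s=g0[a:b];dg=np.diff(s);ed=[a+i+.5 for i in range(len(dg)) if abs(dg[i])>12]
    print([(e,round(float(ray([305,e],c,.012)[0,1])*1e3,1)) for e in ed])
for row in(70,155,232,300):
    s=g[row-2:row+3,260:380].astype(float).mean(0);dg=np.diff(s);print(row,[(260+i+.5,round(float(ray([260.5+i,row],c,.012)[0,0])*1e3,1),round(float(dg[i]))) for i in range(len(dg)) if abs(dg[i])>10])
s=r.state();print(s["tcp_pos"].round(4));go(.6446,.0317,.0746,88.75)
```

```text
[(112.5, 3.5), (114.5, 2.1), (115.5, 1.3), (119.5, -1.6), (120.5, -2.3), (122.5, -3.8), (123.5, -4.5), (185.5, -52.0), (186.5, -52.8), (188.5, -54.4), (189.5, -55.2)]
[(199.5, -63.3), (200.5, -64.1), (202.5, -65.8), (203.5, -66.6), (247.5, -103.6), (248.5, -104.4), (250.5, -106.2), (259.5, -114.1), (260.5, -114.9), (261.5, -115.8), (262.5, -116.7), (263.5, -117.6)]
[(271.5, -124.7), (272.5, -125.6), (274.5, -127.4), (275.5, -128.3), (276.5, -129.2), (326.5, -175.9), (327.5, -176.9), (328.5, -177.9), (329.5, -178.8), (330.5, -179.8)]
70 [(270.5, 610.5, -20), (271.5, 611.2, -14), (272.5, 612.0, 42), (273.5, 612.7, 20), (282.5, 619.4, -22), (283.5, 620.1, -70), (285.5, 621.6, 35), (286.5, 622.3, 69), (287.5, 623.1, 20), (288.5, 623.8, -68), (289.5, 624.6, -58), (290.5, 625.3, 12), (308.5, 638.6, -13), (310.5, 640.1, 11), (338.5, 660.9, 15), (342.5, 663.9, -11), (343.5, 664.6, 54), (344.5, 665.3, 24), (345.5, 666.1, -72), (347.5, 667.6, 44), (348.5, 668.3, 42), (358.5, 675.7, -33), (359.5, 676.5, -34), (360.5, 677.2, 23), (371.5, 685.4, 16), (372.5, 686.1, 33)]
155 [(275.5, 611.1, 13), (
[... 307 characters left out ...]
1), (290.5, 620.3, 32), (341.5, 662.3, -11), (342.5, 663.1, -33), (343.5, 663.9, -25), (345.5, 665.6, 25), (346.5, 666.4, 13), (355.5, 673.8, -15)]
300 [(267.5, 598.1, -11), (268.5, 598.9, -20), (277.5, 606.7, -16), (278.5, 607.6, -29), (280.5, 609.3, 34), (281.5, 610.1, 35), (287.5, 615.3, -18), (288.5, 616.2, -56), (289.5, 617.0, -31), (290.5, 617.9, 35), (291.5, 618.8, 68), (292.5, 619.6, 41), (340.5, 661.0, -21), (341.5, 661.9, -69), (342.5, 662.7, -55), (344.5, 664.5, 54), (345.5, 665.3, 39), (353.5, 672.2, -28), (354.5, 673.1, -18), (355.5, 673.9, 21), (364.5, 681.7, -10), (365.5, 682.6, 20), (366.5, 683.4, 38)]
[ 0.6418 -0.0769  0.2142]
t 6.3 go [10.86  0.03 13.97] [ 0.02 -0.04 -0.03]
```

Request:
step_arm(plan="0 0 0 0 0 0 1;0 0 0 0 0 0 1;0 0 0 0 0 0 1")

```text
time: 6.6
tcp_pos: [0.6418, -0.0777, 0.2138]
tool_rot: [-0.0, 0.715, 0.699, 0.0]
contact_force: [-0.2, -0.0, 0.5]
opening: 0.0856
finger_force: 0.0
```

Run:
```python
from h import *
for i in range(4):
    s=r.state();c=cams.calibration("wrist");R=np.asarray(c["R"]);print(s["time"],s["tcp_pos"].round(4),(-R.T@np.asarray(c["t"])).round(4))
    p,d=cams.camera("wrist")
marks(c,p);np.savez("w4.npz",p=p,d=d)
g=cv2.cvtColor(p,cv2.COLOR_RGB2GRAY)
def prof(a,b,z=.012):
    s=g[:,300:310].mean(1)[a:b];dg=np.diff(s);return [(a+i+.5,round(float(ray([305,a+.5+i],c,z)[0,1])*1e3,1),round(float(dg[i]))) for i in range(len(dg)) if abs(dg[i])>12]
print(prof(20,115));print(prof(270,335))
```

```text
6.6 [ 0.6418 -0.0777  0.2138] [ 0.6438 -0.0102  0.3312]
6.65 [ 0.6418 -0.0779  0.2138] [ 0.6438 -0.0104  0.3312]
6.7 [ 0.6418 -0.078   0.2138] [ 0.6438 -0.0105  0.3312]
6.75 [ 0.6418 -0.0781  0.2138] [ 0.6438 -0.0106  0.3312]
mark px [291.  60.] 307 [630.   31.9  -2.5  48.5  16. ]
mark px [27. 93.] 947 [425.1  16.9  -9.1  55.1  11.5]
mark px [109. 107.] 510 [486.2   9.4  -9.   42.4   6.8]
mark px [316. 152.] 2383 [642.7 -30.1  -1.4  46.   41.8]
mark px [317. 254.] 740 [ 641.2 -107.7   88.6   42.7   18.3]
mark px [317. 302.] 2688 [ 640.1 -154.5   -1.4   48.6   44. ]
mark px [ 59. 306.] 257 [ 417.2 -152.3  -76.9   33.2    9.4]
mark px [302. 368.] 877 [ 625.1 -218.3   -3.8   49.7   18.8]
mark px [332. 368.] 788 [ 652.5 -218.    -1.1   50.3   16.1]
mark px [317. 409.] 302 [ 637.9 -262.3   -1.6   26.3   11.3]
[(30.5, 58.8, -43), (31.5, 58.1, -43), (33.5, 56.8, 24), (34.5, 56.1, 83), (35.5, 55.5, 25), (37.5, 54.1, -55), (38.5, 53.5, -67), (102.5, 9.4, -13), (103.5, 8.7, -16), (107.5, 5.8, 51), (108.5, 5.1, 32), (112.5, 2.2, -25), (113.5, 1.5, -21)]
[(272.5, -126.8, -48), (273.5, -127.7, -54), (275.5, -129.5, 56), (276.5, -130.4, 68), (277.5, -131.3, 20), (326.5, -177.1, -25), (327.5, -178.0, -63), (328.5, -179.0, -57), (329.5, -180.0, 42), (330.5, -181.0, 52), (331.5, -181.9, 16)]
```

The deep tile is within 1.5 mm of centre and square, which is good. Next is the mid tile.

Run:
```python
from h import *
go(.466,.295,.2138,104.9)
```

```text
t 6.8 go [ 36.89 -18.45   0.  ] [ -0.    -0.   -16.26]
```

Request:
step_arm(plan="36.9 -18.45 0 0 0 -16.3 1;36.9 -18.45 0 0 0 -16.3 1;36.9 -18.45 0 0 0 -16.3 1;36.9 -18.45 0 0 0 -16.3 1;36.9 -18.45 0 0 0 -16.3 1;36.9 -18.45 0 0 0 -16.3 1;36.9 -18.45 0 0 0 -16.3 1;36.9 -18.45 0 0 0 -16.3 1;36.9 -18.45 0 0 0 -16.3 1;36.9 -18.45 0 0 0 -16.3 1;36.9 -18.45 0 0 0 -16.3 1;36.9 -18.45 0 0 0 -16.3 1")

```text
time: 8.0
tcp_pos: [0.467, 0.2935, 0.2137]
tool_rot: [0.0, 0.61, 0.792, -0.0]
contact_force: [0.7, 0.2, 0.3]
opening: 0.0854
finger_force: 0.0
```

Request:
step_arm(plan="0 0 0 0 0 0 1;0 0 0 0 0 0 1;0 0 0 0 0 0 1;0 0 0 0 0 0 1")

```text
time: 8.4
tcp_pos: [0.4662, 0.2948, 0.2138]
tool_rot: [-0.0, 0.609, 0.793, -0.0]
contact_force: [-0.4, -0.2, -0.1]
opening: 0.0853
finger_force: 0.0
```

```bash
cat >> h.py <<'E'
def look(x,y,z0=0.,sat=45):
    s=r.state();c=cams.calibration("wrist");p,d=cams.camera("wrist");W=world(d,c);b=cv2.cvtColor(p,cv2.COLOR_RGB2HSV)
    print(s["time"],s["tcp_pos"].round(4),"dq",np.abs(s["dq"]).max().round(3))
    for nm,lo,hi in(("plate",.068,.082),("foot",.004,.012)):
        m=(W[...,2]>z0+lo)&(W[...,2]<z0+hi)&(b[...,0]>88)&(b[...,0]<130)&(b[...,1]>sat)&(np.hypot(W[...,0]-x,W[...,1]-y)<.036)
        n,l,st,_=cv2.connectedComponentsWithStats(m.astype(np.uint8));k=W[m&(st[l][...,4]>30)]
        if len(k)>30: print(nm,len(k),rect(k),k.mean(0).round(4))
    return p,d,c
E
python3 - <<'E'
from h import *
look(.466,.295)
go(.466,.295,.0625,104.9)
E
```

```text
8.4 [0.4662 0.2948 0.2138] dq 0.004
plate 838 [467.1 294.8  14.7  45.    8. ] [0.4666 0.296  0.0746]
foot 1834 [466.9 294.7  13.9  45.1  39.4] [0.4664 0.2956 0.0077]
t 8.45 go [ 2.000e-02 -1.000e-02  1.513e+01] [-0.   -0.    0.03]
```

Request:
step_arm(plan="0 0.07 4 0 0 0.5 1;0 0.07 8 0 0 0.5 1;0 0.07 12 0 0 0.5 1;0 0.07 14 0 0 0.5 1;0 0.07 15.1 0 0 0.5 1;0 0.07 15.1 0 0 0.5 1;0 0.07 15.1 0 0 0.5 0.5;0 0.07 15.1 0 0 0.5 0;0 0.07 15.1 0 0 0.5 0;0 0.07 15.1 0 0 0.5 0;0 0.07 15.1 0 0 0.5 0;0 0.07 15.1 0 0 0.5 0")

```text
time: 9.65
tcp_pos: [0.4669, 0.2952, 0.0631]
tool_rot: [0.0, 0.613, 0.79, 0.0]
contact_force: [0.3, -1.8, 5.1]
opening: 0.0087
finger_force: 30.7
```

Request:
step_arm(plan="0 0 -3 0 0 0 0;0 0 -7 0 0 0 0;0 0 -11.5 0 0 0 0;0 0 -11.5 0 0 0 0")

```text
time: 10.05
tcp_pos: [0.4684, 0.2966, 0.1828]
tool_rot: [0.001, 0.613, 0.79, 0.003]
contact_force: [0.5, 0.3, -0.9]
opening: 0.0086
finger_force: 29.8
```

Run:
```python
from h import *
go(.6427,-.0300,.177,88.7)
```

```text
t 10.05 go [-35.98   8.74   0.56] [ 0.36 -0.18 15.73]
```

Request:
step_arm(plan="-4 1 0 0 0 4 0;-8 2 0 0 0 8 0;-12 3 0 0 0 12 0;-16 4 0 0 0 15.7 0;-20 5 0 0 0 15.7 0;-24 6 0 0 0 15.7 0;-28 7 0 0 0 15.7 0;-32 8 0 0 0 15.7 0;-35 8.8 0 0 0 15.7 0;-35.9 8.9 0 0 0 15.7 0;-35.9 8.9 0 0 0 15.7 0;-35.9 8.9 0 0 0 15.7 0")

```text
time: 11.25
tcp_pos: [0.642, -0.0291, 0.1776]
tool_rot: [-0.0, 0.715, 0.7, 0.0]
contact_force: [0.0, -0.2, -0.3]
opening: 0.0087
finger_force: 29.7
```

Request:
step_arm(plan="0 0 0 0 0 0 0;0 0 0 0 0 0 0;0 0 0 0 0 0 0")

```text
time: 11.55
tcp_pos: [0.6424, -0.0296, 0.178]
tool_rot: [0.0, 0.715, 0.7, 0.0]
contact_force: [-0.1, -0.7, -0.2]
opening: 0.0086
finger_force: 29.7
```

Run:
```python
from h import *
go(.6427,-.0300,.0752,88.7);print(r.state()["tcp_pos"])
```

```text
t 11.55 go [-0.04  0.03 10.28] [ 0.01 -0.    0.09]
[ 0.64236349 -0.02957453  0.17795242]
```

Request:
step_arm(plan="-0.04 0.03 3.5 0 0 0 0;-0.04 0.03 6.5 0 0 0 0;-0.04 0.03 8.2 0 0 0 0;-0.04 0.03 9.3 0 0 0 0;-0.04 0.03 9.8 0 0 0 0;-0.04 0.03 10.05 0 0 0 0;-0.04 0.03 10.2 0 0 0 0;-0.04 0.03 10.3 0 0 0 0;-0.04 0.03 10.35 0 0 0 0;-0.04 0.03 10.35 0 0 0 0")

```text
time: 12.55
tcp_pos: [0.6431, -0.0308, 0.0751]
tool_rot: [0.0, 0.715, 0.699, 0.0]
contact_force: [-1.6, -0.2, 4.6]
opening: 0.0088
finger_force: 30.6
```

Request:
step_arm(plan="0 0 0 0 0 0 0.3;0 0 0 0 0 0 0.5;0 0 0 0 0 0 0.5;0 0 -1 0 0 0 0.6;0 0 -3 0 0 0 1;0 0 -7 0 0 0 1;0 0 -11 0 0 0 1;0 0 -13.9 0 0 0 1;-9 0 -13.9 0 0 0 1;-9 0 -13.9 0 0 0 1;-9 0 -13.9 0 0 0 1;-9 0 -13.9 0 0 0 1")

```text
time: 13.75
tcp_pos: [0.6406, -0.1216, 0.2139]
tool_rot: [0.0, 0.716, 0.699, 0.0]
contact_force: [-0.1, 0.5, -0.1]
opening: 0.0854
finger_force: 0.0
```

Request:
step_arm(plan="-9 0 0 0 0 0 1;-9 0 0 0 0 0 1;-9 0 0 0 0 0 1;-9 0 0 0 0 0 1;-9 0 0 0 0 0 1")

```text
time: 14.25
tcp_pos: [0.6392, -0.2085, 0.2136]
tool_rot: [-0.0, 0.714, 0.7, 0.0]
contact_force: [-0.3, 0.7, 0.5]
opening: 0.0854
finger_force: 0.0
```

Run:
```python
from h import *
p,d,c=look(.643,-.030,.012)
cv2.imwrite("pics/w5.png",p[...,::-1])
g=cv2.cvtColor(p,cv2.COLOR_RGB2GRAY)
for z in(.012,.02):
    s=g[:,300:308].mean(1);dg=np.diff(s);print([(i+.5,round(float(ray([304,.5+i],c,z)[0,1])*1e3,1),round(float(dg[i]))) for i in range(150) if abs(dg[i])>12])
go(.481,.1385,.214,73)
```

```text
14.25 [ 0.6392 -0.2085  0.2136] dq 0.007
foot 61 [642.2 -53.9  88.8  37.8   1.1] [ 0.6436 -0.0538  0.0182]
[(2.5, -53.4, 16), (3.5, -54.1, -13), (4.5, -54.7, -19), (7.5, -56.6, 70), (8.5, -57.2, 21), (19.5, -64.3, -37), (20.5, -65.0, -40), (24.5, -67.6, 81), (25.5, -68.2, 48), (86.5, -109.5, -44), (87.5, -110.2, -37), (95.5, -115.9, -32), (96.5, -116.6, -38), (98.5, -118.0, 16), (99.5, -118.7, 22), (111.5, -127.3, -24), (112.5, -128.1, -16), (114.5, -129.5, 44), (115.5, -130.2, 24)]
[(2.5, -55.6, 16), (3.5, -56.2, -13), (4.5, -56.9, -19), (7.5, -58.7, 70), (8.5, -59.4, 21), (19.5, -66.3, -37), (20.5, -66.9, -40), (24.5, -69.4, 81), (25.5, -70.1, 48), (86.5, -110.3, -44), (87.5, -111.0, -37), (95.5, -116.5, -32), (96.5, -117.2, -38), (98.5, -118.6, 16), (99.5, -119.3, 22), (111.5, -127.7, -24), (112.5, -128.4, -16), (114.5, -129.8, 44), (115.5, -130.5, 24)]
t 14.3 go [ 3.439e+01 -1.650e+01 -2.000e-02] [ 1.000e-02 -5.000e-02  1.587e+01]
```

View pics/w5.png

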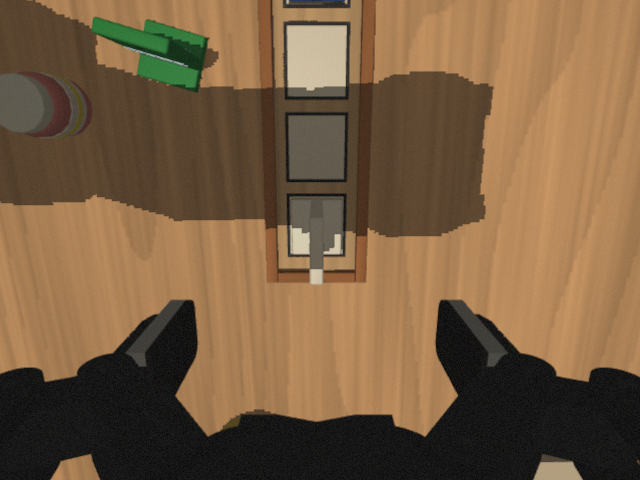

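I shifted too far, so the mid tile is just out of frame at the top (317,0). The free marks are at (317,60) and (317,147). I'll check mid later and go on to the light tile.

Request:
step_arm(plan="34.4 -16.5 0 0 0 15.9 1;34.4 -16.5 0 0 0 15.9 1;34.4 -16.5 0 0 0 15.9 1;34.4 -16.5 0 0 0 15.9 1;34.4 -16.5 0 0 0 15.9 1;34.4 -16.5 0 0 0 15.9 1;34.4 -16.5 0 0 0 15.9 1;34.4 -16.5 0 0 0 15.9 1;34.4 -16.5 0 0 0 15.9 1;34.4 -16.5 0 0 0 15.9 1;34.4 -16.5 0 0 0 15.9 1;34.4 -16.5 0 0 0 15.9 1")

```text
time: 15.5
tcp_pos: [0.4817, 0.1361, 0.2133]
tool_rot: [0.0, 0.805, 0.593, -0.0]
contact_force: [-0.2, -0.5, 0.6]
opening: 0.0851
finger_force: 0.0
```

Request:
step_arm(plan="0 0 0 0 0 0 1;0 0 0 0 0 0 1;0 0 0 0 0 0 1;0 0 0 0 0 0 1")

```text
time: 15.9
tcp_pos: [0.4815, 0.1367, 0.2133]
tool_rot: [-0.0, 0.805, 0.594, -0.0]
contact_force: [-0.2, 0.0, -0.3]
opening: 0.0854
finger_force: 0.0
```

Run:
```python
from h import *
look(.481,.1385)
go(.481,.1385,.063,73)
```

```text
15.9 [0.4815 0.1367 0.2133] dq 0.003
plate 850 [483.  137.6 -17.3  44.3   8.6] [0.4831 0.1391 0.0747]
foot 1822 [482.3 137.7 -17.1  44.3  39.1] [0.4823 0.1384 0.0078]
t 15.95 go [ 0.15 -0.09 15.03] [-0.    0.   -0.17]
```

Request:
step_arm(plan="0.13 0.08 4 0 0 0 1;0.13 0.08 8 0 0 0 1;0.13 0.08 12 0 0 0 1;0.13 0.08 14 0 0 0 1;0.13 0.08 15 0 0 0 1;0.13 0.08 15 0 0 0 1;0.13 0.08 15 0 0 0 0.5;0.13 0.08 15 0 0 0 0;0.13 0.08 15 0 0 0 0;0.13 0.08 15 0 0 0 0;0.13 0.08 15 0 0 0 0;0.13 0.08 15 0 0 0 0")

```text
time: 17.15
tcp_pos: [0.4827, 0.1379, 0.0636]
tool_rot: [0.0, 0.805, 0.594, 0.0]
contact_force: [-1.4, -0.8, 6.5]
opening: 0.0088
finger_force: 30.4
```

Request:
step_arm(plan="0 0 -3 0 0 0 0;0 0 -7 0 0 0 0;0 0 -11.5 0 0 0 0;0 0 -11.5 0 0 0 0;0 0 -11.5 0 0 0 0;0 0 -11.5 0 0 0 0")

```text
time: 17.75
tcp_pos: [0.4822, 0.1376, 0.1776]
tool_rot: [-0.0, 0.805, 0.594, -0.001]
contact_force: [-0.2, 0.1, -1.5]
opening: 0.0087
finger_force: 29.3
```

Run:
```python
from h import *
go(.6415,-.0920,.177,88.7);print(r.state()["tcp_pos"])
```

```text
t 17.75 go [-17.24  22.     0.05] [ -0.06   0.03 -15.87]
[0.48215489 0.1376247  0.17757695]
```

Request:
step_arm(plan="-2 3 0 0 0 -4 0;-5 6.5 0 0 0 -8 0;-8 10 0 0 0 -12 0;-11 14 0 0 0 -15.9 0;-14 18 0 0 0 -15.9 0;-16 20.5 0 0 0 -15.9 0;-17.24 22 0 0 0 -15.9 0;-17.24 22 0 0 0 -15.9 0;-17.24 22 0 0 0 -15.9 0;-17.24 22 0 0 0 -15.9 0;-17.24 22 0 0 0 -15.9 0;-17.24 22 0 0 0 -15.9 0")

```text
time: 18.95
tcp_pos: [0.6417, -0.0911, 0.1784]
tool_rot: [-0.0, 0.715, 0.7, -0.0]
contact_force: [1.3, -0.1, -0.6]
opening: 0.0085
finger_force: 29.3
```

Run:
```python
from h import *
go(.6415,-.0920,.0752,88.7);print(r.state()["tcp_pos"])
```

```text
t 18.95 go [-0.09 -0.02 10.32] [-0.   -0.    0.09]
[ 0.64171922 -0.09108726  0.17835953]
```

Request:
step_arm(plan="-0.07 0 3.5 0 0 0 0;-0.07 0 6.5 0 0 0 0;-0.07 0 8.2 0 0 0 0;-0.07 0 9.3 0 0 0 0;-0.07 0 9.8 0 0 0 0;-0.07 0 10.05 0 0 0 0;-0.07 0 10.2 0 0 0 0;-0.07 0 10.3 0 0 0 0;-0.07 0 10.35 0 0 0 0;-0.07 0 10.35 0 0 0 0")

```text
time: 19.95
tcp_pos: [0.6423, -0.0926, 0.0757]
tool_rot: [0.0, 0.715, 0.699, 0.0]
contact_force: [-0.9, -0.0, 5.2]
opening: 0.0085
finger_force: 30.1
```

Request:
step_arm(plan="0 0 0 0 0 0 0.3;0 0 0 0 0 0 0.5;0 0 0 0 0 0 0.5;0 0 -1 0 0 0 0.6;0 0 -3 0 0 0 1;0 0 -7 0 0 0 1;0 0 -11 0 0 0 1;0 0 -13.9 0 0 0 1;0 0 -13.9 0 0 0 1;0 0 -13.9 0 0 0 1;0 0 -13.9 0 0 0 1;0 0 -13.9 0 0 0 1")

```text
time: 21.15
tcp_pos: [0.6414, -0.0924, 0.2128]
tool_rot: [-0.001, 0.715, 0.699, -0.0]
contact_force: [0.2, 0.3, -0.3]
opening: 0.0854
finger_force: 0.0
```

Run:
```python
from h import *
p,d,c=look(.643,-.030,.012)
cv2.imwrite("pics/w6.png",p[...,::-1])
g=cv2.cvtColor(p,cv2.COLOR_RGB2GRAY)
s=g[:,298:306].mean(1);dg=np.diff(s);print([(i+.5,round(float(ray([302,.5+i],c,.012)[0,1])*1e3,1),round(float(ray([302,.5+i],c,.02)[0,1])*1e3,1),round(float(dg[i]))) for i in range(350) if abs(dg[i])>12])
go(.467,.0127,.213,81.3)
```

```text
21.15 [ 0.6414 -0.0924  0.2128] dq 0.003
plate 1159 [643.3 -31.4  -1.6  43.8   8.8] [ 0.6432 -0.0307  0.0866]
foot 2245 [642.9 -31.4  -1.3  44.   39.5] [ 0.6429 -0.0309  0.0197]
[(7.5, 59.2, 57.1, -42), (8.5, 58.5, 56.4, -46), (11.5, 56.6, 54.6, 54), (12.5, 56.0, 54.0, 71), (13.5, 55.3, 53.3, 20), (14.5, 54.7, 52.7, -46), (15.5, 54.1, 52.1, -67), (16.5, 53.4, 51.4, -24), (82.5, 9.2, 8.4, -16), (84.5, 7.8, 7.0, 12), (87.5, 5.7, 5.0, 66), (88.5, 5.0, 4.3, 21), (99.5, -2.8, -3.3, -25), (100.5, -3.5, -4.0, -42), (101.5, -4.2, -4.7, -20), (103.5, -5.6, -6.1, 110), (104.5, -6.3, -6.8, 34), (106.5, -7.8, -8.2, -60), (107.5, -8.5, -8.9, -61), (108.5, -9.2, -9.6, 16), (114.5, -13.5, -13.8, -31), (115.5, -14.3, -14.5, -28), (171.5, -56.4, -55.6, 44), (182.5, -65.0, -64.0, -21), (183.5, -65.8, -64.8, -25), (185.5, -67.4, -66.3, 26), (186.5, -68.2, -67.1, 34), (189.5, -70.6, -69.4, -18), (245.5, -117.0, -114.7, -22), (247.5, -118.7, -116.4, 25), (250.5, -121.3, -118.9, 55), (251.5, -122.2, -119.7, 18), (256.5, -126.5, -124.0, -38), (257.5, -127.4, -124.8, -50), (259.5, -129.2, -126.5, 25), (260.5, -130.0, -127.4, 93), (261.5, -130.9, -128.3, 27), (312.5, -177.4, -173.6, -42), (313.5, -178.4, -174.5, -67), (314.5, -179.3, -175.4, -37), (315.5, -180.3, -176.4, 62), (316.5, -181.2, -177.3, 38), (324.5, -188.9, -184.7, -46), (325.5, -189.8, -185.7, -55), (327.5, -191.8, -187.6, 43), (329.5, -193.7, -189.4, -17), (332.5, -196.6, -192.3, 30), (333.5, -197.6, -193.2, 44), (334.5, -198.6, -194.2, 35)]
t 21.2 go [ 10.12 -17.68   0.02] [-0.09 -0.01  7.45]
```

View pics/w6.png

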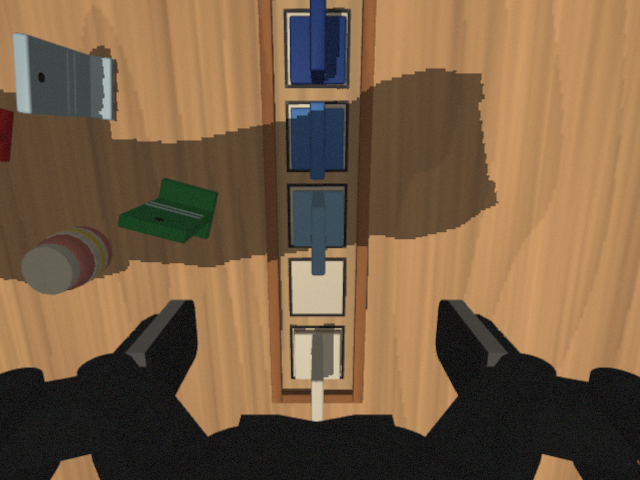

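The deep (317,48), mid (317,137) and light (317,216) tiles all sit inside their outlines, about 1 mm off centre. The pale tile's mark at (317,287) is free.

Request:
step_arm(plan="10.1 -17.7 0 0 0 7.5 1;10.1 -17.7 0 0 0 7.5 1;10.1 -17.7 0 0 0 7.5 1;10.1 -17.7 0 0 0 7.5 1;10.1 -17.7 0 0 0 7.5 1;10.1 -17.7 0 0 0 7.5 1;10.1 -17.7 0 0 0 7.5 1;10.1 -17.7 0 0 0 7.5 1;10.1 -17.7 0 0 0 7.5 1;10.1 -17.7 0 0 0 7.5 1")

```text
time: 22.2
tcp_pos: [0.4674, 0.0122, 0.2136]
tool_rot: [-0.0, 0.759, 0.651, -0.0]
contact_force: [0.1, 0.6, 0.4]
opening: 0.0854
finger_force: 0.0
```

Run:
```python
from h import *
look(.467,.0127,0,12)
go(.467,.0127,.063,81.3)
```

```text
22.2 [0.4674 0.0122 0.2136] dq 0.004
plate 670 [468.   11.9  -8.6  44.3   8.7] [0.4681 0.0131 0.0746]
foot 1335 [467.6  11.4  -8.7  44.1  38.4] [0.4678 0.0118 0.0078]
t 22.25 go [ 0.04 -0.04 15.06] [-0.02 -0.01 -0.09]
```

Request:
step_arm(plan="-0.05 0.04 4 0 0 0 1;-0.05 0.04 8 0 0 0 1;-0.05 0.04 12 0 0 0 1;-0.05 0.04 14 0 0 0 1;-0.05 0.04 15 0 0 0 1;-0.05 0.04 15 0 0 0 1;-0.05 0.04 15 0 0 0 0.5;-0.05 0.04 15 0 0 0 0;-0.05 0.04 15 0 0 0 0;-0.05 0.04 15 0 0 0 0;-0.05 0.04 15 0 0 0 0;-0.05 0.04 15 0 0 0 0")

```text
time: 23.45
tcp_pos: [0.4676, 0.0118, 0.064]
tool_rot: [0.0, 0.759, 0.651, 0.0]
contact_force: [0.1, -0.1, 3.3]
opening: 0.0086
finger_force: 30.5
```

Request:
step_arm(plan="0 0 -3 0 0 0 0;0 0 -7 0 0 0 0;0 0 -11.5 0 0 0 0;0 0 -11.5 0 0 0 0;0 0 -11.5 0 0 0 0;0 0 -11.5 0 0 0 0")

```text
time: 24.05
tcp_pos: [0.4669, 0.0117, 0.178]
tool_rot: [-0.0, 0.759, 0.651, -0.001]
contact_force: [1.9, 0.6, -0.8]
opening: 0.0083
finger_force: 29.7
```

Run:
```python
from h import *
go(.6403,-.1536,.177,88.7);print(r.state()["tcp_pos"])
```

```text
t 24.05 go [-13.69  19.65   0.08] [-0.08  0.02 -7.47]
[0.46692673 0.01165539 0.17797993]
```

Request:
step_arm(plan="-2 3 0 0 0 -4 0;-4.5 6.5 0 0 0 -7.5 0;-7 10 0 0 0 -7.5 0;-9.6 13.8 0 0 0 -7.5 0;-11.8 17 0 0 0 -7.5 0;-13 18.7 0 0 0 -7.5 0;-13.65 19.6 0 0 0 -7.5 0;-13.65 19.6 0 0 0 -7.5 0;-13.65 19.6 0 0 0 -7.5 0;-13.65 19.6 0 0 0 -7.5 0;-13.65 19.6 0 0 0 -7.5 0;-13.65 19.6 0 0 0 -7.5 0")

```text
time: 25.25
tcp_pos: [0.6402, -0.1525, 0.1791]
tool_rot: [0.0, 0.715, 0.699, 0.0]
contact_force: [-0.9, 0.1, -0.7]
opening: 0.0086
finger_force: 29.7
```

Run:
```python
from h import *
go(.6403,-.1536,.0758,88.7);print(r.state()["tcp_pos"])
```

```text
t 25.25 go [-1.100e-01  1.000e-02  1.033e+01] [0.01 0.01 0.07]
[ 0.64023374 -0.1524779   0.17909567]
```

Request:
step_arm(plan="-0.08 0 3.5 0 0 0 0;-0.08 0 6.5 0 0 0 0;-0.08 0 8.2 0 0 0 0;-0.08 0 9.3 0 0 0 0;-0.08 0 9.8 0 0 0 0;-0.08 0 10.05 0 0 0 0;-0.08 0 10.2 0 0 0 0;-0.08 0 10.3 0 0 0 0;-0.08 0 10.38 0 0 0 0;-0.08 0 10.38 0 0 0 0")

```text
time: 26.25
tcp_pos: [0.6408, -0.1538, 0.0761]
tool_rot: [0.001, 0.715, 0.699, 0.0]
contact_force: [-1.9, -0.2, 8.5]
opening: 0.0087
finger_force: 31.0
```

Request:
step_arm(plan="0 0 0 0 0 0 0.3;0 0 0 0 0 0 0.5;0 0 0 0 0 0 0.5;0 0 -1 0 0 0 0.6;0 0 -3 0 0 0 1;0 0 -7 0 0 0 1;0 0 -11 0 0 0 1;0 0 -15 0 0 0 1;0 0 -19 0 0 0 1;4 0 -22 0 0 0 1;4 0 -22 0 0 0 1;4 0 -22 0 0 0 1")

```text
time: 27.45
tcp_pos: [0.6414, -0.1127, 0.2964]
tool_rot: [0.001, 0.714, 0.7, 0.001]
contact_force: [0.0, -1.2, -1.0]
opening: 0.0855
finger_force: 0.0
```

Request:
step_arm(plan="0 0 0 0 0 0 1;0 0 0 0 0 0 1;0 0 0 0 0 0 1;0 0 0 0 0 0 1")

```text
time: 27.85
tcp_pos: [0.6411, -0.1141, 0.2945]
tool_rot: [-0.0, 0.715, 0.699, -0.0]
contact_force: [-0.9, -0.1, 0.4]
opening: 0.0857
finger_force: 0.0
```

Run:
```python
from h import *
p,d,c=look(.6403,-.1539,.012,12)
cv2.imwrite("pics/w7.png",p[...,::-1])
g=cv2.cvtColor(p,cv2.COLOR_RGB2GRAY)
s=g[:,302:307].mean(1);dg=np.diff(s);print([(i+.5,round(float(ray([304,.5+i],c,.012)[0,1])*1e3,1),round(float(ray([304,.5+i],c,.02)[0,1])*1e3,1),round(float(dg[i]))) for i in range(180,360) if abs(dg[i])>10])
p,d=cams.camera("side");cv2.imwrite("pics/side9.png",p[...,::-1])
```

```text
27.85 [ 0.6411 -0.1141  0.2945] dq 0.003
plate 228 [ 641.1 -153.6   -1.5   44.3    7.8] [ 0.6416 -0.153   0.0865]
foot 362 [ 6.406e+02 -1.538e+02 -5.000e-01  4.320e+01  3.660e+01] [ 0.6498 -0.1533  0.0198]
[(201.5, -116.2, -114.8, -23), (202.5, -117.2, -115.8, -21), (203.5, -118.2, -116.8, 36), (204.5, -119.2, -117.8, 12), (211.5, -126.4, -124.9, -14), (212.5, -127.5, -125.9, -25), (213.5, -128.5, -126.9, -13), (214.5, -129.6, -127.9, 46), (215.5, -130.6, -128.9, 14), (216.5, -131.6, -129.9, -12), (217.5, -132.7, -130.9, 31), (218.5, -133.7, -132.0, 46), (219.5, -134.8, -133.0, 21), (220.5, -135.8, -134.0, 10), (259.5, -177.7, -175.1, -33), (260.5, -178.8, -176.1, -60), (262.5, -181.0, -178.3, 45), (263.5, -182.1, -179.4, 15), (269.5, -188.8, -185.9, -42), (270.5, -189.9, -187.0, -48), (271.5, -191.0, -188.1, 40), (273.5, -193.3, -190.3, -28), (275.5, -195.5, -192.5, 50), (276.5, -196.6, -193.6, 50), (277.5, -197.8, -194.7, 22), (314.5, -240.7, -236.8, -50), (315.5, -241.9, -238.0, -61), (316.5, -243.1, -239.2, 44), (317.5, -244.3, -240.3, 21), (324.5, -252.7, -248.6, -39), (325.5, -253.9, -249.8, -46), (326.5, -255.1, -251.0, -14), (328.5, -257.6, -253.3, 27), (329.5, -258.8, -254.5, 19), (335.5, -266.1, -261.7, 19), (336.5, -267.3, -262.9, 17)]
```

View pics/w7.png

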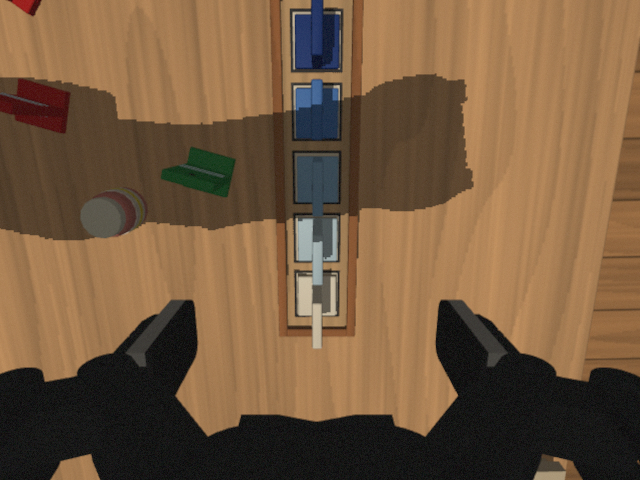

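View pics/side9.png

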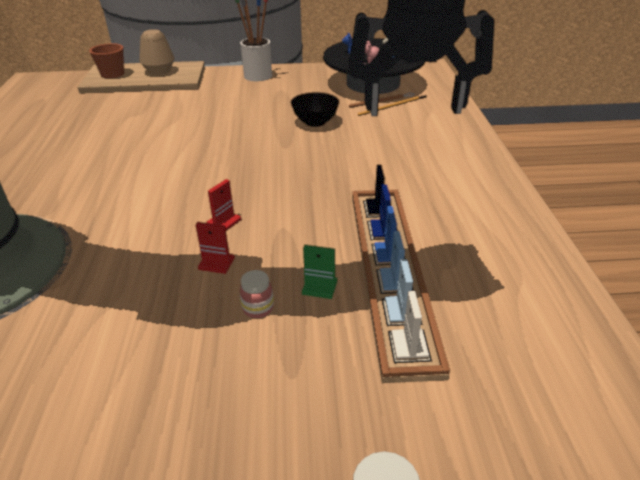

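The wrist view shows all four tiles upright inside their outlines, running white (317,295), pale (317,238), light (317,178), mid (317,112), deep (317,40). The pale tile measures within 0.5 mm of its mark. In the side view the jar at (256,293) hasn't moved and the gripper is clear, so I'm handing in.

```bash
python3 -c "
from cell import r
print(r.hand_in())"
```

```text
the job is handed in; nothing more can be done
None
```

The job is handed in: the pale, light, mid and deep tiles stand upright on the four marks, darkening from the white tile to the navy one. Each is within about 1.5 mm of centre, nothing fell, and the pink jar was left in place. It took about 28 s on the robot's clock.

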